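Slide the accessory tray under the low shelf riser until its catch holds

ROBOT

A 6-joint arm with a two-finger parallel gripper is mounted at the origin on the work surface. World frame = base frame: x ahead of the robot, y to its left, z up, the work surface at z = 0. Lengths are in m, angles in rad, forces in N, time in s.
With the tool pointing down it reaches from about 0.3 to 0.775 m from the base axis. Payload 14.6 kg.
Tool frame: the origin (TCP) lies at the very end of the fingers, on their centre line; the grasp point (between the pads) lies 19 mm behind it; z points along the fingers, y is the line along which they close (so a half turn about z gives the same grasp; the last joint's range is limited). The gripper opens to 94 mm and grips with 3 to 60 N. Pads are 16 mm wide; open, the fingers measure 119 mm over their backs; the gripper's body (75 mm by 177 mm) begins 78 mm behind the grasp point.
Start: joints at [1.157, 0.3, 1.521, -0, 1.321, -0.067], TCP at [0.187, 0.517, 0.205] pointing down, gripper open.
Joint ranges: [-3.03, 3.03], [-0.79, 2.21], [0.23, 2.52], [-1.04, 4.18], [0, 3.07], [-2.55, 2.55]. Speed limits (rad/s): [2.22, 2.22, 2.57, 3.14, 3.14, 3.14].

INTERFACE

Orientations are given as [roll, pitch, yaw] about the fixed x, y, z axes, in that order (R = Rz(yaw) Ry(pitch) Rx(roll)).
In Python, from station import ctrl, cams gives the robot as it stands. The module is installed in compiled form; this text tells all that it offers.
- The arm moves only by the tool arm_command, never from a script. Its argument "plan" is a list that holds one entry, the list of rows, each a list of 7 numbers: the shift along the tool's x, y, z in shares of 750 mm (1.0 is 750 mm), then the turn, a rotation vector about the tool's x, y, z in fractions of the full range, 1 being pi rad, then the closure, from -1 (fully open) to 1 (shut). A call has 1 to 12 rows; each row is the pose to reach, as a shift and turn from the pose commanded when the call began, along the tool's axes at that moment; what a row does not reach only later rows make up. A row lasts 1/10 s, in which the tool goes at most 50 mm and 8.59 degrees, less where a joint would pass 70% of its speed; a pose out of reach is approached as far as the arm can. A shift or turn number past 1, either way, is cut back to 1. A call with a gripper value outside its range is refused whole. The fingers move at their own pace and stop on an object; "squeeze" is the grip in N (left out, the last holds). Time passes only in rows, so rows that repeat a pose let the fingers close. It gives the time, the measured TCP pose, the force, the opening and the grip force at its end, in the units of the state.
- ctrl.get_obs(): the state, without advancing time (a new reading comes with each control period).
- cams.camera(name): name is "scene" or "top"; returns (picture, depth): 384x512x3 uint8, blue, green, red; 384x512 float32, m along the optical axis (not along the pixel's ray), 0 where there is no reading.
- cams.camera_info(name): a dict with "fx", "fy", "cx", "cy" (pixels), "dist_coeffs" ([k1, k2, p1, p2, k3] as OpenCV has them; the pictures are not rectified), "world_to_cam" (4x4, takes a point from world to camera coordinates). Camera axes: x right, y down, z forward; pixel columns grow to the right and rows downward; lengths in m; the calibration is good to about 2 mm. A picture is of the moment at which its call begins. camera_info takes no time and is no camera call.
- ctrl.hand_in(): hands the job in; it is judged then, once.
The state is a dict: "time_s": time; "qpos": joint angles; "joint_vel": joint speeds; "tau": joint torques, N m; "ee_pos": TCP position; "eef_rot": TCP orientation; "force": force on the tool from outside, world axes, zero at the start; "moment": the same for the moment, N m; "grip_width": finger opening in m; "grip_force": force on a finger pad.
Only numpy, scipy, OpenCV 4.12 (cv2) and the standard library are available. Lean on these libraries where they do the work, as an engineer would, in place of code of your own. Each camera call takes 0.05 s, during which the arm holds its last target. There are 200 camera calls.

TASK

Slide the wooden accessory tray, tongue first, through the low tunnel under the white shelf riser until it is fully home: the sprung roller behind the riser has dropped in behind the ridge on the tray's tongue. Push gently: the stop that ends the travel is only clamped by friction and must not be shoved back, and the tray must not be forced against the riser. Leave the polish tin, the brush and the watch box where they are, and let go of the tray.

Things in the scene. Friction and masses are not known exactly. Their poses are not given: they have to be found in the camera images.
- tray: loose wooden tray, 0.25-0.5 kg, flat on the work surface: 160 (x) x 126 (y) x 26 mm high. Origin: centre of its underside, z up, x the way it is pushed in. Upright grip at its -x end, steel tongue at its +x end. Nothing but the grip is higher than 26 mm: fingertips above 28 mm clear it. Sliding it takes 1-3 N.
- tray_grip (a point): centre of the top of the tray's upright wooden grip, 64 mm high: 73 mm behind (-x) the tray's origin, y = 0. The grip is 14 mm thick (x), 50 mm wide (y) and stands 38 mm above the rim; it stays outside the tunnel, its middle at least 40 mm before the mouth.
- tray_nose (a point): tip of the steel tongue, on the work surface, 155 mm ahead (+x) of the tray's origin. Tongue 40 mm wide; from the tray's rear wall (x = 80 mm): a notch 22 mm long, 4 mm thick; a ridge 12 mm high from x = 102 to 140; a ramp down to the nose, 5 mm thick.
- riser: fixed white shelf riser, a low gantry 80 (x) x 162 (y) x 47 mm high, roof 16 mm thick. Origin: centre of its footprint, z up. The tunnel runs along its x: 130 mm wide (2 mm to spare each side of the tray), 31 mm high (5 mm headroom).
- riser_mouth (a point): middle of the tunnel's mouth on the work surface, 40 mm before (-x) the riser's origin; the tray goes in towards the riser's +x. Metal lead-ins 20 mm high flare out from the mouth to x = -77 mm of the riser, where they are about 155 mm apart.
- catch (a joint): lift (m) of the sprung roller that crosses the centre line behind the riser, 61 mm before the stop's face; 12 mm diameter. 0 at rest, 7 mm above the work surface. The ridge lifts it about 5 mm; it drops back to 0 in the notch, about 2 mm before the nose meets the stop. Pushing the ridge under it takes 3-6 N in all.
- stop (a joint): how far (m) the steel stop, with its roller, has been shoved back from its start: 0 at first. Friction holds it against about 9 N; above that it slides. Where it stands behind the riser is set by hand and not measured: with the nose against it, the tray's origin is 15 to 51 mm before (-x) the riser's origin.
- tin: bystander: round dark steel polish tin, 76 mm diameter, 25 mm high, origin under its centre
- brush: bystander: brush, about 170 mm long, lying along its x
- watch_box: bystander: dark wooden box 100 x 100 x 65 mm, origin under its centre
Things that resemble listed ones, but are neither listed nor needed, are in the scene too. Leave any blue or red look-alike of the part that bears catch alone. What is shaped like the riser but black is not meant.

How it is judged:
On the way, in this order (a step that is already met when the one before it is completed fails the run):
1. the tray is well into the tunnel, straight (x of tray in the frame of riser above -0.13 m and angle between the x axis of tray and the x axis of riser, either way round below 0.1 rad and y of tray in the frame of riser between -0.006 and 0.006 m), for 0.1 s.
2. the tongue's ridge has lifted the roller (value of joint catch above 0.003 m), for 0.05 s.
At the end, for the whole second after the job is handed in: the tray lies flat and still in the riser's tunnel (origin 8 to 58 mm before the riser's centre, within 6 mm of its centre line), the roller has dropped into the notch behind the ridge (lift under 1.5 mm), and the stop is less than 2 mm from where it was (x of tray in the frame of riser between -0.058 and -0.008 m and y of tray in the frame of riser between -0.006 and 0.006 m and value of joint catch below 0.0015 m and value of joint stop below 0.002 m and angle between tray's own z axis and vertical below 0.05 rad and linear speed of tray below 0.01 m/s); the robot touches nothing.
It fails at once if the stop is shoved back by more than 2 mm (value of joint stop above 0.002 m).
It fails at once if the tray is forced against the riser with more than 20 N (contact force between tray and riser above 20 N).
It fails at once if the tin is moved by more than 15 mm (distance of tin from where it was at the start of the episode above 0.015 m).
It fails at once if the brush is moved by more than 15 mm (distance of brush from where it was at the start of the episode above 0.015 m).
It fails at once if the watch box is moved by more than 15 mm (distance of watch_box from where it was at the start of the episode above 0.015 m).
It also fails if it takes over 64 s, if anything falls off the work surface, if the arm or the gripper's body presses on something with over 40 N, if the wrist force passes 120 N, or if a joint passes its speed limit or range.

## Working session

There is one attempt and no reset: what is moved stays moved. The work goes in short steps, Python scripts to look and compute and a tool call to move; the robot and the scene stay as the last step left them, time stands still between calls to the robot, and variables do not carry over. Pictures are saved under pics/ and viewed, at most 10 in all, crops included, and the job is handed in when it is done.

Besides the shell and the picture viewer there is one more tool, called by a JSON object that holds its "name" and its "arguments". arm_command: Moves the arm, as the interface text tells. Its arguments: {"type":"object","properties":{"plan":{"type":"array"},"squeeze":{"type":"number"}},"required":["plan"]}

```bash
mkdir -p pics; cat > h.py <<'E'
import numpy as np, cv2
from station import ctrl, cams
def grab(n):
    im,d=cams.camera(n); return np.asarray(im),np.asarray(d),cams.camera_info(n)
def K(i): return np.array([[i["fx"],0,i["cx"]],[0,i["fy"],i["cy"]],[0,0,1.]])
def ray(i,uv):
    p=cv2.undistortPoints(np.float64(uv).reshape(-1,1,2),K(i),np.array(i["dist_coeffs"],float)).reshape(-1,2)
    T=np.array(i["world_to_cam"]);R=T[:3,:3];o=-R.T@T[:3,3]
    return o,np.c_[p,np.ones(len(p))]@R
def on_z(i,uv,z):
    o,d=ray(i,uv); return o+d*((z-o[2])/d[:,2])[:,None]
def by_depth(i,uv,dep):
    o,d=ray(i,uv); return o+d*np.asarray(dep)[:,None]
def cloud(i,dep):
    h,w=dep.shape; v,u=np.mgrid[:h,:w]
    P=by_depth(i,np.c_[u.ravel(),v.ravel()],dep.ravel()).reshape(h,w,3); P[dep<=0]=np.nan; return P
def proj(i,P):
    T=np.array(i["world_to_cam"]);r=cv2.Rodrigues(T[:3,:3])[0]
    return cv2.projectPoints(np.float64(P).reshape(-1,1,3),r,T[:3,3],K(i),np.array(i["dist_coeffs"],float))[0].reshape(-1,2)
E
python3 - <<'E'
from h import *
for n in("scene","top"):
    im,d,i=grab(n); np.savez(f"{n}0.npz",im=im,d=d); cv2.imwrite(f"pics/{n}0.png",cv2.resize(im,(768,576)))
    T=np.array(i["world_to_cam"]); print(n,i["fx"],i["dist_coeffs"],(-T[:3,:3].T@T[:3,3]).round(3),T[:3,:3].round(2).tolist(),(d==0).mean())
print(ctrl.get_obs())
E
```

```text
scene 428.79363672963393 [0.04870669 0.         0.         0.         0.        ] [ 1.699 -0.279  0.856] [[0.32, 0.95, -0.0], [0.51, -0.17, -0.84], [-0.8, 0.27, -0.54]] 0.0167388916015625
top 401.8316337923811 [-0.0223419  0.         0.         0.         0.       ] [0.321 0.143 1.151] [[-0.15, -0.99, -0.0], [-0.97, 0.15, -0.2], [0.2, -0.03, -0.98]] 0.0038350423177083335
{'time_s': 0.1, 'qpos': array([ 1.15740152e+00,  3.00472397e-01,  1.52152442e+00, -1.69911626e-06,
        1.32068704e+00, -6.65968093e-02]), 'joint_vel': array([ 0.0008384 , -0.00126921, -0.00050113, -0.00115906, -0.00134619,
       -0.00087167]), 'tau': array([ 1.30228822e-03, -5.32640755e+01, -3.53281546e+01,  7.08701299e-02,
        2.34567525e-02, -9.91725665e-05]), 'ee_pos': array([0.18684505, 0.51703917, 0.20490958]), 'eef_rot': array([-3.14050376e+00, -7.09746031e-05,  2.79479504e+00]), 'force': array([ 0.24738786,  0.42749827, -0.40248415]), 'moment': array([-0.02077655,  0.04363004, -0.03050923]), 'grip_force': 0.0, 'grip_width': 0.09401681505548057}
```

View pics/top0.png

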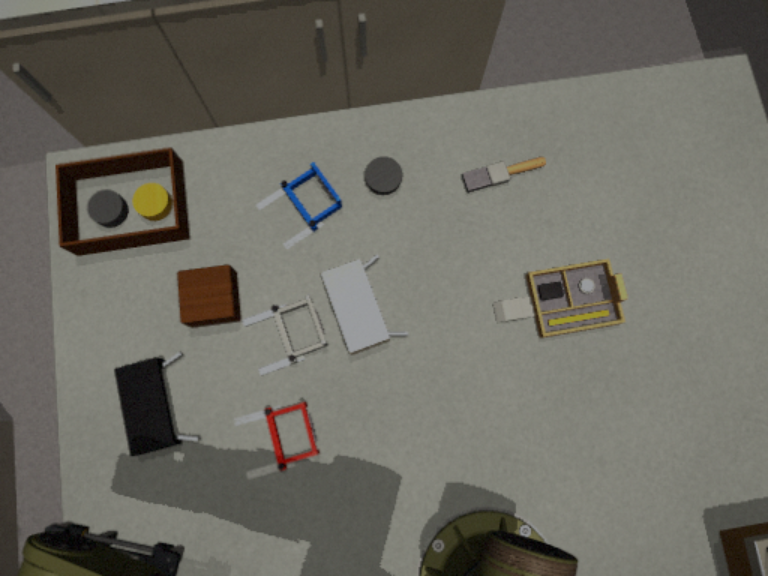

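View pics/scene0.png

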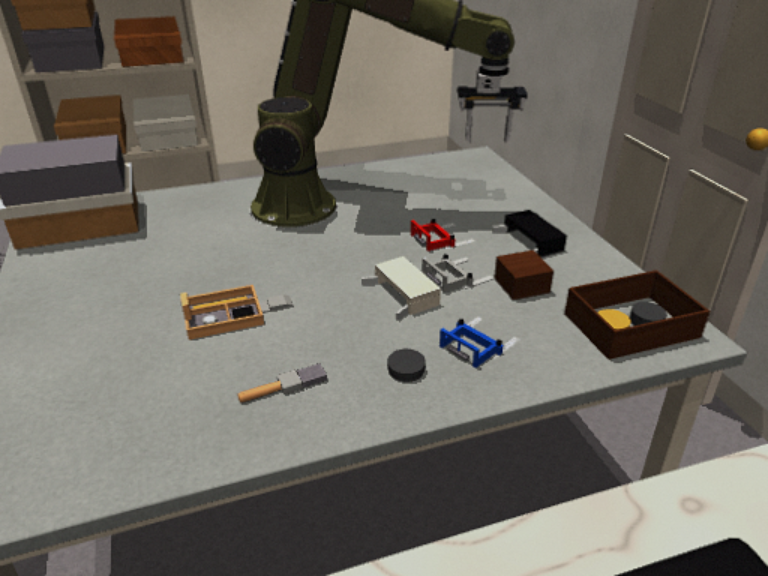

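The top view (768x576) shows the tray at (575,298), with its grip at (620,288) and its tongue at (513,309).
- **Risers:** a white one at (355,307) with lead-ins facing the tray, and a black one at (147,405). The white one is meant.
- **Catch frames:** grey at (300,328), blue at (313,195) and red at (293,433). The grey one sits behind the white riser, so it is the real catch.
- **Bystanders:** tin (383,175), brush (503,172) and watch box (208,295).

Next I'll measure from both views and make a confirming crop.

```bash
python3 - <<'E'
from h import *
out={}
for n in("top","scene"):
    z=np.load(n+"0.npz"); im,d=z["im"],z["d"]; i=cams.camera_info(n); P=cloud(i,d)
    out[n]=(im,i,P)
    print(n,"table z",np.nanmedian(P[300:320,100:400,2] if n=="scene" else P[150:250,420:480,2]))
im,i,P=out["top"]
def rect(m,P,name):
    m=cv2.morphologyEx(m.astype(np.uint8),cv2.MORPH_OPEN,np.ones((2,2),np.uint8))
    nn,l,s,c=cv2.connectedComponentsWithStats(m); k=1+np.argmax(s[1:,4]); q=P[l==k]
    r=cv2.minAreaRect((q[:,:2]*1000).astype(np.float32)); print(name,s[k],"rect mm",np.round(r[0],1),np.round(r[1],1),round(r[2],2),"z",np.nanpercentile(q[:,2],[5,50,95]).round(4)); return l==k
for n in("top","scene"):
    im,i,P=out[n]
    # world windows
    X,Y,Z=P[...,0],P[...,1],P[...,2]
    if n=="top":
        uv=np.float64([[355,307],[575,298],[620,288],[300,328],[383,175],[208,295],[513,309]])*2/3
        print(by_depth(i,uv,[0]*7)[0].round(3), on_z(i,uv,0.03).round(3))
        c=on_z(i,uv,0.03)
    near=lambda p,r: np.hypot(X-p[0],Y-p[1])<r
    m=near(c[0],.14)&(Z>.038)&(Z<.06); rect(m,P,n+" riser roof")
    m=near(c[2],.06)&(Z>.045)&(Z<.08); rect(m,P,n+" grip")
    m=near(c[1],.15)&(Z>.015)&(Z<.08); rect(m,P,n+" tray")
    m=near(c[6],.05)&(Z>.003)&(Z<.015); rect(m,P,n+" tongue")
    m=near(c[3],.07)&(Z>.005)&(Z<.06); rect(m,P,n+" stop")
im=out["top"][0]
cv2.imwrite("pics/crop1.png",cv2.resize(im[160:250,150:430],None,fx=2.85,fy=2.85,interpolation=cv2.INTER_CUBIC))
E
```

```text
top table z -0.0006415797515622046
scene table z -0.7423823851348148
[0.321 0.143 1.151] [[ 0.524  0.161  0.03 ]
 [ 0.477 -0.254  0.03 ]
 [ 0.483 -0.344  0.03 ]
 [ 0.5    0.268  0.03 ]
 [ 0.778  0.068  0.03 ]
 [ 0.59   0.433  0.03 ]
 [ 0.474 -0.134  0.03 ]]
top riser roof [ 215  174   46   62 1635] rect mm [528.1 158.3] [54.9 69.7] -37.41 z [0.0411 0.0461 0.0497]
top grip [409 183  11  19 137] rect mm [ 484.3 -347.9] [52.8 48.4] 6.55 z [-0.0009  0.0613  0.0661]
top tray [352 174  68  52 688] rect mm [ 503.3 -267.6] [126.4 181.5] 20.55 z [-0.0009  0.0247  0.0631]
top tongue [330 199  24  17 271] rect mm [ 482.5 -138.8] [38.4 63.4] 16.45 z [0.0005 0.0102 0.0142]
top stop [182 198  37  46 489] rect mm [497.  268.3] [107.9  79.3] 10.58 z [-0.0022  0.0231  0.0477]
scene riser roof [251 172  44  29 650] rect mm [526.4 181.1] [150.7 116.5] 15.75 z [0.0384 0.045  0.0485]
scene grip [121 196   6  12  56] rect mm [ 440.5 -328.1] [ 11.2 139.7] 89.0 z [0.0096 0.0602 0.064 ]
scene tray [121 191  55  32 447] rect mm [ 464.1 -250.4] [164.6 176.8] 86.39 z [0.0049 0.0186 0.0607]
scene tongue [179 198  16   9 120] rect mm [ 482.6 -125.8] [39.3 55.1] 7.42 z [-0.0005  0.0084  0.0121]
scene stop [282 171  33  24 377] rect mm [471.7 260.6] [ 63.3 168.9] 66.58 z [0.0008 0.0177 0.0462]
```

View pics/crop1.png

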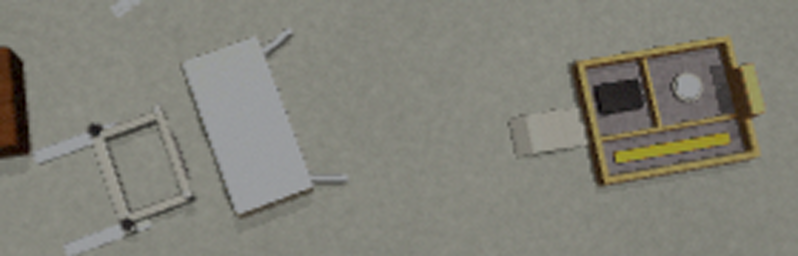

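The crop confirms the white riser (roof centre about (247,125)), its lead-ins facing the tray, the grey frame behind it at (145,165) and the tray with its grip at (752,90). Next come exact contours cast onto the right planes, with heights checked across the two views.

```bash
cat > meas.py <<'E'
from h import *
def comp(m,uv):
    nn,l,s,c=cv2.connectedComponentsWithStats(m.astype(np.uint8)); 
    ds=[np.hypot(*(c[k]-uv)) if s[k,4]>25 else 1e9 for k in range(1,nn)]; return l==1+int(np.argmin(ds))
def rectz(i,m,z):
    cn=max(cv2.findContours(m.astype(np.uint8),0,cv2.CHAIN_APPROX_NONE)[0],key=len).reshape(-1,2)
    p=on_z(i,cn,z)[:,:2]*1000; r=cv2.minAreaRect(p.astype(np.float32)); return r
E
python3 - <<'E'
from meas import *
def masks(im):
    hsv=cv2.cvtColor(im,cv2.COLOR_BGR2HSV); return hsv
z=np.load("top0.npz"); im=z["im"]; hsv=masks(im); i=cams.camera_info("top")
for p in [(237,204),(237,190),(342,206),(375,178),(418,192),(416,186),(372,213),(300,200),(200,199),(204,236),(193,228)]: print(p,hsv[p[1],p[0]])
z=np.load("scene0.npz"); ims=z["im"]; hs=masks(ims)
for p in [(272,187),(290,200),(264,191),(280,200),(123,200),(160,196),(150,220)]: print("s",p,hs[p[1],p[0]])
cv2.imwrite("pics/sc1.png",np.vstack([cv2.resize(ims[165:225,240:330],(720,480),interpolation=cv2.INTER_CUBIC)]))
E
```

```text
(237, 204) [ 98   6 158]
(237, 190) [110   5 158]
(342, 206) [ 22  18 154]
(375, 178) [ 24 115 153]
(418, 192) [ 37  17 132]
(416, 186) [ 30  17 132]
(372, 213) [ 28 180 153]
(300, 200) [ 33  17 134]
(200, 199) [ 36  19 136]
(204, 236) [ 33  19 123]
(193, 228) [ 40  14 107]
s (272, 187) [ 35  22 208]
s (290, 200) [ 20  53 101]
s (264, 191) [19 58 70]
s (280, 200) [18 57 98]
s (123, 200) [ 21 124 205]
s (160, 196) [ 13 144  99]
s (150, 220) [ 13 156 106]
```

```bash
python3 - <<'E'
from meas import *
z=np.load("top0.npz"); im=z["im"]; i=cams.camera_info("top"); hsv=cv2.cvtColor(im,cv2.COLOR_BGR2HSV).astype(int); H,S,V=[hsv[...,k] for k in range(3)]
m=comp((S<12)&(V>143),(237,204)); print("roof",m.sum(),[rectz(i,m,h) for h in(.047,)])
wood=(H>8)&(H<32)&(S>60); t=comp(cv2.dilate(wood.astype(np.uint8),np.ones((2,2)))>0,(385,200)); t=wood&t
g=t&(V>150)&(np.arange(512)[None,:]>405); print("tray all",t.sum(),rectz(i,t,.026))
u=np.argwhere(t)[:,::-1]; print("x range",u.min(0),u.max(0))
z2=np.load("scene0.npz"); ims=z2["im"]; j=cams.camera_info("scene"); h2=cv2.cvtColor(ims,cv2.COLOR_BGR2HSV).astype(int)
ms=comp((h2[...,1]<40)&(h2[...,2]>185),(271,187)); print("scene roof",ms.sum(),rectz(j,ms,.047))
# two-view roof corners: extremes
def quad(m):
    c=max(cv2.findContours(m.astype(np.uint8),0,1)[0],key=len); 
    return cv2.boxPoints(cv2.minAreaRect(c)), cv2.approxPolyDP(c,4,True).reshape(-1,2)
print(quad(m)[1].tolist(),quad(ms)[1].tolist())
c1=np.argwhere(m).mean(0)[::-1]; c2=np.argwhere(ms).mean(0)[::-1]
def tri(i,a,j,b):
    o1,d1=ray(i,[a]);o2,d2=ray(j,[b]);A=np.c_[d1[0],-d2[0]];s=np.linalg.lstsq(A,o2-o1,rcond=None)[0];return (o1+d1[0]*s[0]),(o2+d2[0]*s[1])
print("roof centre tri",c1,c2,tri(i,c1,j,c2))
a=cv2.resize(im[165:235,340:425],None,fx=8,fy=8,interpolation=cv2.INTER_NEAREST)[:, :680]
b=cv2.resize(ims[185:230,115:200],None,fx=8,fy=8,interpolation=cv2.INTER_NEAREST)
cv2.imwrite("pics/tray.png",cv2.resize(np.vstack([a,b]),None,fx=.65,fy=.65))
E
```

```text
roof 1590 [((528.0380249023438, 143.4576416015625), (164.65774536132812, 110.7864761352539), 11.558906555175781)]
tray all 1043 ((480.0377197265625, -263.1871643066406), (128.57583618164062, 184.53363037109375), 0.9759182333946228)
x range [350 172] [417 224]
scene roof 570 ((528.8348999023438, 161.68649291992188), (159.08839416503906, 78.30867767333984), 11.198057174682617)
[[251, 170], [242, 177], [238, 173], [215, 181], [234, 234], [271, 222], [257, 221], [241, 179]] [[251, 176], [273, 198], [292, 192], [269, 171]]
roof centre tri [236.94968553 203.1836478 ] [271.19122807 184.34561404] (array([0.52580365, 0.15908709, 0.04268931]), array([0.52742551, 0.1640564 , 0.04306093]))
```

View pics/tray.png

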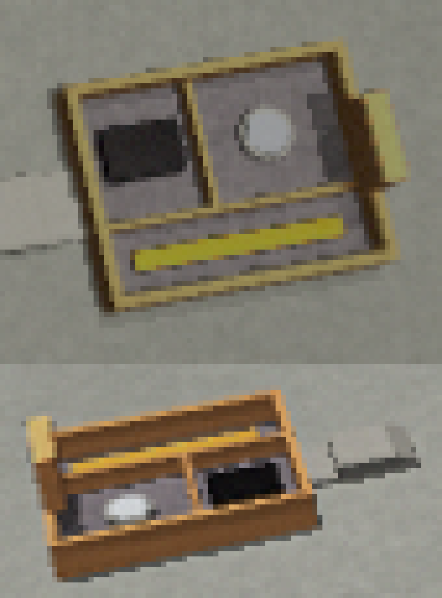

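The crop shows the tray rim cleanly, with the grip top at about (388,138) in the top part and (40,427) in the scene part. I'll fit the rim edges and triangulate the grip.

```bash
cat >> meas.py <<'E'
def tri(i,a,j,b):
    o1,d1=ray(i,[a]);o2,d2=ray(j,[b]);A=np.c_[d1[0],-d2[0]];s=np.linalg.lstsq(A,o2-o1,rcond=None)[0];return (o1+d1[0]*s[0]).round(4),(o2+d2[0]*s[1]).round(4)
def fit(p):
    vx,vy,x,y=cv2.fitLine((p[:,:2]*1000).astype(np.float32),cv2.DIST_HUBER,0,.01,.01).ravel(); return np.array([x,y]),np.array([vx,vy])
E
python3 - <<'E'
from meas import *
z=np.load("top0.npz"); im=z["im"]; i=cams.camera_info("top"); hsv=cv2.cvtColor(im,cv2.COLOR_BGR2HSV).astype(int); H,S,V=[hsv[...,k] for k in range(3)]
ims=np.load("scene0.npz")["im"]; j=cams.camera_info("scene"); h2=cv2.cvtColor(ims,cv2.COLOR_BGR2HSV).astype(int)
b=(H>8)&(H<35)&(S>55)&(V>105)
def dirn(f): 
    v=f[1]*np.sign(f[1][1]) if abs(f[1][1])>.5 else f[1]*np.sign(f[1][0]); return v
top=[];bot=[]
for u in range(360,400):
    r=np.where(b[165:230,u])[0]+165; top.append((u,r.min()-.5)); 
    bot.append((u,r.max()+.5))
lef=[(np.where(b[v,345:420])[0].min()+345-.5,v) for v in range(185,220)]
A,B,L=[fit(on_z(i,q,.026)) for q in(top,bot,lef)]
for f in(A,B,L): print(f[0].round(1),"ang",np.degrees(np.arctan2(*dirn(f)[::-1])).round(2))
x=dirn(A)+dirn(B); x/=np.linalg.norm(x); y=np.array([-x[1],x[0]])
wa,wb,fl=A[0]@y,B[0]@y,L[0]@x
print("tray yaw",np.degrees(np.arctan2(x[1],x[0])),"width",wb-wa,"centre",x*(fl-80)+y*(wa+wb)/2,"grip pred",x*(fl-80-73)+y*(wa+wb)/2)
g=b.copy(); g[:, :409]=0; g[:,425:]=0; g[:182]=0; g[203:]=0
gs=(h2[...,1]>90)&(h2[...,2]>170); gs[:,127:]=0; gs[:190]=0; gs[205:]=0
print(g.sum(),gs.sum())
for v in range(180,204): print("".join("#" if q else "." for q in b[v,400:425]))
print(gs[190:206,115:130].astype(int))
# riser: top, opened
m=((S<12)&(V>143)).astype(np.uint8); m=cv2.morphologyEx(m,cv2.MORPH_OPEN,np.ones((7,7),np.uint8)); m=comp(m,(237,204)); print("roof top",m.sum(),rectz(i,m,.047))
E
```

```text
[ 544.3 -258.8] ang 91.39
[ 416.3 -232.7] ang 90.98
[ 480.2 -178.6] ang 1.19
tray yaw 91.18503 width 127.401245 centre [ 480.5419 -258.6258] grip pred [ 482.0516  -331.61017]
94 31
......###................
......###................
.......##..####..........
.......########..........
..........#####..........
..........######.........
...........#####.........
...........#####.........
...........#####.........
...........######........
............####.........
............#####........
............#####........
............######.......
.............#####.......
.............#####.......
.............######......
.............######......
..............####.......
..............####.......
...###...................
#######..................
###.........##...........
............##...........
[[0 0 0 0 0 0 0 0 0 0 0 0 0 0 0]
 [0 0 0 0 0 0 0 0 0 0 0 0 0 0 0]
 [0 0 0 0 0 0 0 0 0 0 0 0 0 0 0]
 [0 0 0 0 0 0 0 0 0 0 0 0 0 0 0]
 [0 0 0 0 0 0 0 0 0 0 0 0 0 0 0]
 [0 0 0 0 0 0 0 0 1 0 0 0 0 0 0]
 [0 0 0 0 0 1 1 1 1 0 0 0 0 0 0]
 [0 0 0 0 0 0 1 1 1 0 0 0 0 0 0]
 [0 0 0 0 0 0 1 1 1 1 0 0 0 0 0]
 [0 0 0 0 0 0 1 1 1 1 0 0 0 0 0]
 [0 0 0 0 0 0 1 1 1 1 0 0 0 0 0]
 [0 0 0 0 0 0 1 1 1 1 0 0 0 0 0]
 [0 0 0 0 0 0 1 1 1 1 0 0 0 0 0]
 [0 0 0 0 0 0 1 1 1 0 0 0 0 0 0]
 [0 0 0 0 0 0 0 0 0 0 0 0 0 0 0]
 [0 0 0 0 0 0 0 0 0 0 0 0 0 0 0]]
roof top 1510 ((526.124755859375, 160.2124481201172), (160.0023651123047, 77.10001373291016), 11.503035545349121)
```

```bash
cat >> meas.py <<'E'
from scipy.spatial.transform import Rotation as Ro
def go(*targets):
    o=ctrl.get_obs(); R=Ro.from_euler("xyz",o["eef_rot"]); p=np.array(o["ee_pos"])
    print("t",round(o["time_s"],2),"tcp",p.round(4),"rpy deg",np.degrees(o["eef_rot"]).round(2),"F",np.round(o["force"],2),"w",o["grip_width"])
    for x,y,z,yaw in targets:
        d=R.inv().apply(np.array([x,y,z])-p)*1000; rv=(R.inv()*Ro.from_euler("xyz",[np.pi,0,np.radians(yaw)])).as_rotvec(); print(d.round(1),rv.round(4))
E
python3 - <<'E'
from meas import *
z=np.load("top0.npz"); i=cams.camera_info("top"); j=cams.camera_info("scene")
g=np.mean([(412,182.5),(412.5,184),(418,199)],0)
print(tri(i,(414.6,191.3),j,(122.6,198.8)), on_z(i,[(414.6,191.3)],.064), on_z(j,[(122.6,198.8)],.064))
go((.45,.12,.2,81),(.482,-.332,.12,1.2))
E
```

```text
(array([ 0.4795, -0.3335,  0.0628]), array([ 0.4806, -0.3289,  0.0609])) [[ 0.47934817 -0.33296662  0.064     ]] [[ 0.48525817 -0.32869157  0.064     ]]
t 0.1 tcp [0.1868 0.517  0.2049] rpy deg [-179.94   -0.    160.13] F [ 0.25  0.43 -0.4 ] w 0.09401681505548057
[-382.4 -284.     5.2] [-1.0000e-03  7.0000e-04  1.3811e+00]
[-566.2 -698.1   85.6] [-4.0000e-04  1.5000e-03  2.7739e+00]
```

The manual's scale: shifts go in shares of 750 mm and turns go in shares of pi rad. Converting my numbers, -698 mm / 750 = -0.9307, -566 mm / 750 = -0.7547, 2.774 rad / 3.1416 = 0.883.

{"name": "arm_command", "arguments": {"plan": [[[-0.5093, -0.3787, 0.0067, 0, 0, 0.4393, -1], [-0.5093, -0.3787, 0.0067, 0, 0, 0.4393, -1], [-0.5093, -0.3787, 0.0067, 0, 0, 0.4393, -1], [-0.5093, -0.3787, 0.0067, 0, 0, 0.4393, -1], [-0.5093, -0.3787, 0.0067, 0, 0, 0.4393, -1], [-0.5093, -0.3787, 0.0067, 0, 0, 0.4393, -1], [-0.5093, -0.3787, 0.0067, 0, 0, 0.4393, -1], [-0.5093, -0.3787, 0.0067, 0, 0, 0.4393, -1], [-0.7547, -0.9307, 0.0067, 0, 0, 0.883, -1], [-0.7547, -0.9307, 0.0067, 0, 0, 0.883, -1], [-0.7547, -0.9307, 0.0067, 0, 0, 0.883, -1], [-0.7547, -0.9307, 0.0067, 0, 0, 0.883, -1]]], "squeeze": 50}}

```text
time_s: 1.3
ee_pos: [0.436, -0.0163, 0.2009]
eef_rot: [3.142, -0.0, 0.989]
force: [0.5, 1.3, -0.3]
grip_width: 0.0942
grip_force: 0.0
```

```bash
python3 - <<'E'
from meas import *
go((.4815,-.332,.12,1.2))
E
```

```text
t 1.3 tcp [ 0.436  -0.0163  0.2009] rpy deg [180.    -0.    56.65] F [ 0.49  1.32 -0.34] w 0.09416654875085714
[-238.7  211.6   80.9] [-0.000e+00 -1.000e-04  9.678e-01]
```

In the tool's units: -239 mm / 750 = -0.3187, 212 mm / 750 = 0.2827, 0.968 rad / 3.1416 = 0.3081.

{"name": "arm_command", "arguments": {"plan": [[[-0.3187, 0.2827, 0.0533, 0, 0, 0.3081, -1], [-0.3187, 0.2827, 0.0533, 0, 0, 0.3081, -1], [-0.3187, 0.2827, 0.0533, 0, 0, 0.3081, -1], [-0.3187, 0.2827, 0.0533, 0, 0, 0.3081, -1], [-0.3187, 0.2827, 0.0533, 0, 0, 0.3081, -1], [-0.3187, 0.2827, 0.0533, 0, 0, 0.3081, -1], [-0.3187, 0.2827, 0.108, 0, 0, 0.3081, -1], [-0.3187, 0.2827, 0.108, 0, 0, 0.3081, -1], [-0.3187, 0.2827, 0.108, 0, 0, 0.3081, -1], [-0.3187, 0.2827, 0.108, 0, 0, 0.3081, -1]]]}}

```text
time_s: 2.3
ee_pos: [0.4845, -0.3295, 0.1217]
eef_rot: [3.14, -0.002, 0.029]
force: [0.5, 1.0, 0.2]
grip_width: 0.0946
grip_force: 0.0
```

```bash
python3 - <<'E'
from meas import *
go((.4815,-.332,.032,1.2))
E
```

```text
t 2.3 tcp [ 0.4845 -0.3295  0.1217] rpy deg [ 1.7993e+02 -9.0000e-02  1.6600e+00] F [0.52 0.98 0.21] w 0.09455936300344431
[-3.2  2.3 89.7] [ 0.0012 -0.0016  0.008 ]
```

In the tool's units: 50 mm / 750 = 0.0667, 30 mm / 750 = 0.04, 0.008 rad / 3.1416 = 0.0025.

{"name": "arm_command", "arguments": {"plan": [[[-0.004, 0.0027, 0.04, 0, 0, 0.0025, -1], [-0.004, 0.0027, 0.0667, 0, 0, 0.0025, -1], [-0.004, 0.0027, 0.0667, 0, 0, 0.0025, -1], [-0.004, 0.0027, 0.0667, 0, 0, 0.0025, -1]]]}}

```text
time_s: 2.7
ee_pos: [0.4817, -0.332, 0.0719]
eef_rot: [3.14, -0.002, 0.02]
force: [-0.1, -0.4, 0.7]
grip_width: 0.0942
grip_force: 0.0
```

```bash
python3 - <<'E'
from meas import *
go((.4815,-.332,.033,1.2))
E
```

```text
t 2.7 tcp [ 0.4817 -0.332   0.0719] rpy deg [ 1.7992e+02 -1.0000e-01  1.1600e+00] F [-0.1  -0.38  0.7 ] w 0.09417780462414413
[-0.3 -0.1 38.9] [ 0.0014 -0.0017 -0.0007]
```

In the tool's units: 39 mm / 750 = 0.052, 20 mm / 750 = 0.0267.

{"name": "arm_command", "arguments": {"plan": [[[0, 0, 0.0267, 0, 0, 0, -1], [0, 0, 0.052, 0, 0, 0, -1], [0, 0, 0.052, 0, 0, 0, -1], [0, 0, 0.052, 0, 0, 0, 1], [0, 0, 0.052, 0, 0, 0, 1], [0, 0, 0.052, 0, 0, 0, 1], [0, 0, 0.052, 0, 0, 0, 1], [0, 0, 0.052, 0, 0, 0, 1], [0, 0, 0.052, 0, 0, 0, 1], [0, 0, 0.052, 0, 0, 0, 1]]], "squeeze": 45}}

```text
time_s: 3.7
ee_pos: [0.4809, -0.3322, 0.0309]
eef_rot: [-3.142, 0.0, 0.019]
force: [-0.1, 0.2, -0.3]
grip_width: 0.0413
grip_force: 0.0
```

```bash
python3 - <<'E'
from meas import *
# grip position for tray x=-260 in riser frame, y=0
c=np.array([.527,.161]); a=np.radians(101.35); ex=np.array([np.cos(a),np.sin(a)])
g=lambda x: tuple(c+ex*(x-.073))
for x in(-.27,-.2,-.04): print(x,np.round(g(x),4))
go((*g(-.27),.033,11.35))
E
```

```text
-0.27 [ 0.5945 -0.1753]
-0.2 [ 0.5807 -0.1067]
-0.04 [0.5492 0.0502]
t 3.7 tcp [ 0.4809 -0.3322  0.0309] rpy deg [-180.      0.      1.07] F [-0.14  0.25 -0.31] w 0.04130019502551307
[ 116.5 -154.8   -2. ] [-1.000e-04  0.000e+00 -1.793e-01]
```

In the tool's units: -1 mm / 750 = -0.0013.

{"name": "arm_command", "arguments": {"plan": [[[0, 0, -0.0013, 0, 0, 0, 1], [0, 0, -0.0013, 0, 0, 0, 1], [0, 0, -0.0013, 0, 0, 0, 1], [0, 0, -0.0013, 0, 0, 0, 1], [0, 0, -0.0013, 0, 0, 0, 1], [0, 0, -0.0013, 0, 0, 0, 1]]]}}

```text
time_s: 4.3
ee_pos: [0.4809, -0.3321, 0.0319]
eef_rot: [-3.141, 0.0, 0.019]
force: [-0.3, 2.2, 1.2]
grip_width: 0.0138
grip_force: 45.0
```

In the tool's units: -155 mm / 750 = -0.2067, 116 mm / 750 = 0.1547, -0.15 rad / 3.1416 = -0.0477.

{"name": "arm_command", "arguments": {"plan": [[[0.0133, -0.0173, 0, 0, 0, -0.0048, 1], [0.0267, -0.0347, 0, 0, 0, -0.0095, 1], [0.04, -0.052, 0, 0, 0, -0.0143, 1], [0.0533, -0.0693, 0, 0, 0, -0.0191, 1], [0.0667, -0.0867, 0, 0, 0, -0.0239, 1], [0.08, -0.104, 0, 0, 0, -0.0286, 1], [0.0933, -0.1213, 0, 0, 0, -0.0334, 1], [0.1067, -0.1387, 0, 0, 0, -0.0382, 1], [0.12, -0.156, 0, 0, 0, -0.043, 1], [0.1333, -0.1733, 0, 0, 0, -0.0477, 1], [0.1467, -0.1907, 0, 0, 0, -0.0525, 1], [0.1547, -0.2067, 0, 0, 0, -0.0573, 1]]]}}

```text
time_s: 5.5
ee_pos: [0.5949, -0.174, 0.032]
eef_rot: [3.141, -0.0, 0.2]
force: [-1.8, -3.0, 1.2]
grip_width: 0.014
grip_force: 45.0
```

```bash
cat >> meas.py <<'E'
def look(name,crop=None):
    im,d,i=grab("top"); hsv=cv2.cvtColor(im,cv2.COLOR_BGR2HSV).astype(int); H,S,V=[hsv[...,k] for k in range(3)]
    j=cams.camera_info("top"); np.savez(name+".npz",im=im,d=d)
    im2,d2,i2=grab("scene"); np.savez(name+"s.npz",im=im2,d=d2)
    a=im[130:270,170:420]; b=im2[150:240,110:330]
    cv2.imwrite(f"pics/{name}.png",np.vstack([cv2.resize(a,(750,336+84),interpolation=2)[:, :750],cv2.resize(b,(750,307),interpolation=2)])[:727][::1] if 0 else np.vstack([cv2.resize(a,(600,336),interpolation=2),cv2.resize(b,(600,245),interpolation=2)]))
E
python3 - <<'E'
from meas import *
look("l1"); go((.5945,-.1753,.032,11.35))
E
```

```text
t 5.6 tcp [ 0.5949 -0.1731  0.0319] rpy deg [-1.7997e+02 -4.0000e-02  1.1520e+01] F [1.32 2.8  1.89] w 0.013925751269265879
[-0.9  2.1 -0.1] [-0.0005 -0.0007  0.0029]
```

View pics/l1.png

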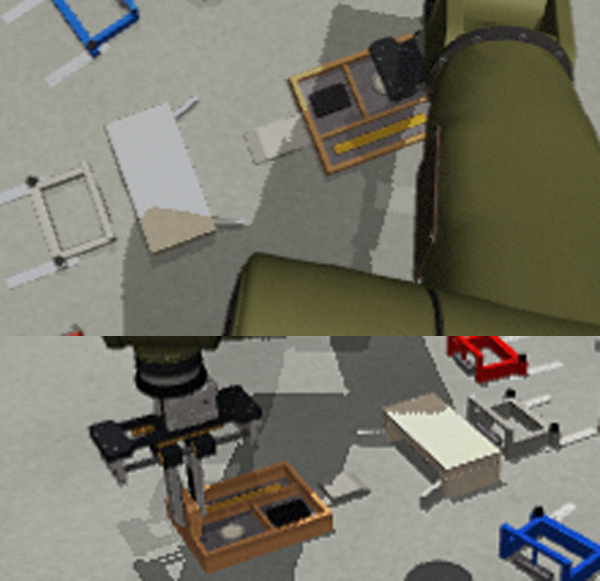

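The picture shows the tray front clear (corners about (290,78) and (328,172)), with the tongue pointing at the riser between the lead-ins. I'll fit the tray against the riser in the same view.

```bash
cat >> meas.py <<'E'
C=np.array([527,161.]); AN=np.radians(101.35)
def tray_fit(im,i,u0,u1,v0,v1,fu,fv,vt=70,show=False):
    hsv=cv2.cvtColor(im,cv2.COLOR_BGR2HSV).astype(int); H,S,V=[hsv[...,k] for k in range(3)]
    b=(H>5)&(H<35)&(S>70)&(V>vt)
    if show:
        for v in range(v0,v1,2): print("".join("#" if q else "." for q in b[v,u0-5:u1]))
    b[:, :u0]=0;b[:,u1:]=0;b[:v0]=0;b[v1:]=0
    def ln(q): return fit(on_z(i,q,.026))
    top=ln([(u,np.where(b[:,u])[0].min()-.5) for u in range(*fu)]); bot=ln([(u,np.where(b[:,u])[0].max()+.5) for u in range(*fu)])
    lef=ln([(np.where(b[v])[0].min()-.5,v) for v in range(*fv)])
    for f in(top,bot,lef): print(f[0].round(1),np.degrees(np.arctan2(f[1][1],f[1][0])).round(2)%180)
    s=lambda v:v*np.sign(v[1])
    x=s(top[1])+s(bot[1]); x/=np.linalg.norm(x); y=np.array([-x[1],x[0]])
    wa,wb=top[0]@y,bot[0]@y; cen=x*(lef[0]@x-80)+y*(wa+wb)/2
    ex=np.array([np.cos(AN),np.sin(AN)]); ey=np.array([-ex[1],ex[0]])
    print("yaw",np.degrees(np.arctan2(x[1],x[0])),"w",abs(wb-wa),"cen",cen,"in riser",(cen-C)@ex,(cen-C)@ey)
E
python3 - <<'E'
from meas import *
z=np.load("l1.npz"); tray_fit(z["im"],cams.camera_info("top"),288,345,150,206,(310,330),(172,195),70,True)
E
```

```text
.......................................##.....................
.................................########.....................
............................########.###......................
......................############............................
..................#######.#######.............................
............###########.......###.............................
........#########...............##............................
.......#####.....................##...........................
........####.....................###..........................
..........###.....................###.........................
.........#.##.....................####........................
..........####......................##...................#####
...........####......................##.............#######...
............####......................##......########........
.............####.....................###########..........###
..............####..................#######..........#########
...............####...........########..........#############.
...............####......#######..........#############.......
................##########...........#############.........###
.................#####.........#############..........########
...................###....#############.........##########....
....................###...########.........#########..........
...................#####...#.........###########..............
....................####........###########...................
.....................####..##########.........................
.......................########...............................
........................##....................................
..............................................................
[610.3 -98.7] 8.5
[506.5 -69.8] 101.4
[562.4 -20.9] 11.55
yaw 54.95032 w 101.63165 cen [ 543.5782   -105.399506] in riser -264.452224853989 36.17393556184892
```

```bash
python3 - <<'E'
from meas import *
z=np.load("l1.npz"); tray_fit(z["im"],cams.camera_info("top"),288,345,138,206,(310,336),(172,195),70)
E
```

```text
[ 608.7 -104.2] 14.84
[509.5 -83.7] 102.08
[562.4 -20.9] 11.55
yaw 58.457928 w 95.27734 cen [ 550.7229 -107.5853] in riser -268.00136175727226 29.59911595770914
```

```bash
sed -i 's/for u in range(\*fu)\]); bot=ln(\[(u,np.where(b\[:,u\])\[0\].max()+.5) for u in range(\*fu)\])/for u in range(*(ft or fu))]); bot=ln([(u,np.where(b[:,u])[0].max()+.5) for u in range(*fu)])/; s/vt=70,show/vt=70,ft=None,show/' meas.py
python3 - <<'E'
from meas import *
z=np.load("l1.npz"); tray_fit(z["im"],cams.camera_info("top"),288,345,138,206,(310,344),(172,195),70,(295,320))
E
```

```text
[637.9 -63.2] 102.63
[512.3 -96.6] 102.29
[562.4 -20.9] 11.55
yaw 102.45732 w 129.85754 cen [579.3496  -99.09323] in riser -265.30916153920197 -0.13900268695316242
```

Measured yaw is 101.5–102.4° against 101.35° for the riser, with lateral error of about 1 mm. I'll loosen the squeeze for compliance and go in.

In the tool's units: -102 mm / 750 = -0.136, -100 mm / 750 = -0.1333.

{"name": "arm_command", "arguments": {"plan": [[[-0.0013, -0.0133, 0, 0, 0, 0, 1], [-0.0013, -0.0267, 0, 0, 0, 0, 1], [-0.0013, -0.04, 0, 0, 0, 0, 1], [-0.0013, -0.0533, 0, 0, 0, 0, 1], [-0.0013, -0.0667, 0, 0, 0, 0, 1], [-0.0013, -0.08, 0, 0, 0, 0, 1], [-0.0013, -0.0933, 0, 0, 0, 0, 1], [-0.0013, -0.1067, 0, 0, 0, 0, 1], [-0.0013, -0.12, 0, 0, 0, 0, 1], [-0.0013, -0.1333, 0, 0, 0, 0, 1], [-0.0013, -0.136, 0, 0, 0, 0, 1], [-0.0013, -0.136, 0, 0, 0, 0, 1]]], "squeeze": 25}}

```text
time_s: 6.8
ee_pos: [0.5727, -0.0745, 0.0319]
eef_rot: [-3.141, 0.0, 0.199]
force: [-0.4, 2.9, 2.0]
grip_width: 0.0139
grip_force: 25.0
```

```bash
python3 - <<'E'
from meas import *
look("l2"); go((.5945,-.1753,.032,11.35))
E
```

```text
t 6.9 tcp [ 0.5728 -0.075   0.0319] rpy deg [-1.7996e+02  1.0000e-02  1.1390e+01] F [-1.36  3.15  2.28] w 0.014030551475073837
[  1.4 102.6  -0.2] [-0.0007  0.0001  0.0007]
```

View pics/l2.png

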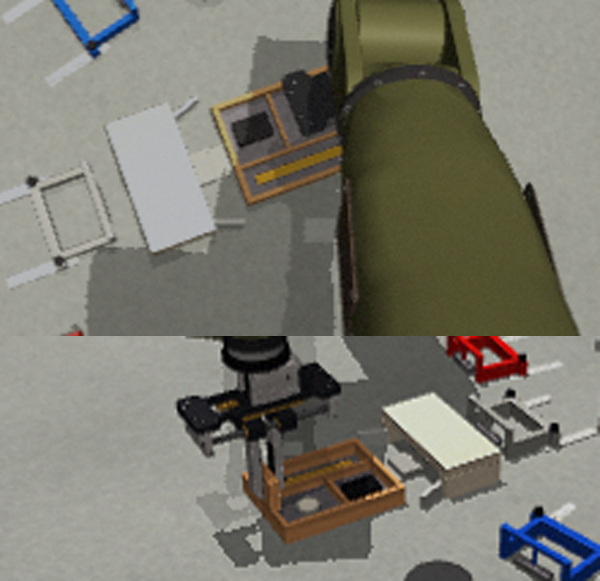

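The tray front corners sit at (212,104) and (250,203), with the tongue entering the mouth centrally. I'll make one fit check before entering.

```bash
python3 - <<'E'
from meas import *
z=np.load("l2.npz"); im=z["im"]; i=cams.camera_info("top"); tray_fit(im,i,255,312,150,220,(278,308),(182,208),70,(264,286))
hsv=cv2.cvtColor(im,cv2.COLOR_BGR2HSV).astype(int); S,V=hsv[...,1],hsv[...,2]
m=cv2.morphologyEx(((S<12)&(V>135)).astype(np.uint8),cv2.MORPH_OPEN,np.ones((7,7),np.uint8)); m=comp(m,(237,204)); print("roof top",m.sum(),rectz(i,m,.047))
E
```

```text
[614.1  43.1] 103.26
[489.6   5.6] 101.63
[541.4  76.7] 11.0
yaw 102.44443 w 129.62381 cen [557.5886     -1.6842651] in riser -165.5225927298379 2.026148802590342
roof top 1610 ((526.4417724609375, 160.34457397460938), (161.1599578857422, 81.05043029785156), 11.698602676391602)
```

In the tool's units: -40 mm / 750 = -0.0533, 1.5 mm / 750 = 0.002.

{"name": "arm_command", "arguments": {"plan": [[[0.0007, -0.0053, 0, 0, 0, 0, 1], [0.0013, -0.0107, 0, 0, 0, 0, 1], [0.002, -0.016, 0, 0, 0, 0, 1], [0.002, -0.0213, 0, 0, 0, 0, 1], [0.002, -0.0267, 0, 0, 0, 0, 1], [0.002, -0.032, 0, 0, 0, 0, 1], [0.002, -0.0373, 0, 0, 0, 0, 1], [0.002, -0.0413, 0, 0, 0, 0, 1], [0.002, -0.0453, 0, 0, 0, 0, 1], [0.002, -0.0493, 0, 0, 0, 0, 1], [0.002, -0.0533, 0, 0, 0, 0, 1], [0.002, -0.0533, 0, 0, 0, 0, 1]]], "squeeze": 12}}

```text
time_s: 8.1
ee_pos: [0.5663, -0.0352, 0.032]
eef_rot: [-3.141, 0.0, 0.199]
force: [-1.3, 2.1, 2.6]
grip_width: 0.014
grip_force: 12.0
```

In the tool's units: -8 mm / 750 = -0.0107, -7 mm / 750 = -0.0093.

{"name": "arm_command", "arguments": {"plan": [[[0, -0.0013, 0, 0, 0, 0, 1], [0, -0.0027, 0, 0, 0, 0, 1], [0, -0.004, 0, 0, 0, 0, 1], [0, -0.0053, 0, 0, 0, 0, 1], [0, -0.0067, 0, 0, 0, 0, 1], [0, -0.008, 0, 0, 0, 0, 1], [0, -0.0093, 0, 0, 0, 0, 1], [0, -0.0107, 0, 0, 0, 0, 1]]]}}

```text
time_s: 8.9
ee_pos: [0.5648, -0.0278, 0.032]
eef_rot: [3.142, -0.0, 0.199]
force: [1.0, -3.1, 1.1]
grip_width: 0.0136
grip_force: 12.0
```

```bash
python3 - <<'E'
from meas import *
look("l3"); go((.5945,-.1753,.032,11.35))
p=ctrl.get_obs()["ee_pos"][:2]*1000
for a,c in((101.35,(527,161)),(101.6,(526.4,160.3))):
    a=np.radians(a);ex=np.array([np.cos(a),np.sin(a)]);ey=np.array([-ex[1],ex[0]]);print("tray x,y",(p-c)@ex+73,(p-c)@ey)
E
```

```text
t 9.0 tcp [ 0.5648 -0.0277  0.0319] rpy deg [-179.99   -0.     11.39] F [ 0.16 -1.47  0.78] w 0.013980321788444144
[-1.000e-01  1.505e+02 -1.000e-01] [-0.0002 -0.      0.0008]
tray x,y -119.48128031755272 0.05891189145877007
tray x,y -118.91413506165705 0.17026699364770082
```

In the tool's units: -10 mm / 750 = -0.0133, -9 mm / 750 = -0.012.

{"name": "arm_command", "arguments": {"plan": [[[0, -0.0027, 0, 0, 0, 0, 1], [0, -0.0053, 0, 0, 0, 0, 1], [0, -0.008, 0, 0, 0, 0, 1], [0, -0.0107, 0, 0, 0, 0, 1], [0, -0.012, 0, 0, 0, 0, 1], [0, -0.0133, 0, 0, 0, 0, 1]]]}}

```text
time_s: 9.6
ee_pos: [0.5629, -0.018, 0.0319]
eef_rot: [3.142, -0.0, 0.199]
force: [0.3, -2.7, 1.0]
grip_width: 0.0135
grip_force: 12.0
```

In the tool's units: -10 mm / 750 = -0.0133, -9 mm / 750 = -0.012.

{"name": "arm_command", "arguments": {"plan": [[[0, -0.0027, 0, 0, 0, 0, 1], [0, -0.0053, 0, 0, 0, 0, 1], [0, -0.008, 0, 0, 0, 0, 1], [0, -0.0107, 0, 0, 0, 0, 1], [0, -0.012, 0, 0, 0, 0, 1], [0, -0.0133, 0, 0, 0, 0, 1]]]}}

```text
time_s: 10.2
ee_pos: [0.5609, -0.0082, 0.032]
eef_rot: [3.142, -0.0, 0.199]
force: [0.5, -2.2, 0.3]
grip_width: 0.0137
grip_force: 12.0
```

In the tool's units: -5 mm / 750 = -0.0067, -4 mm / 750 = -0.0053.

{"name": "arm_command", "arguments": {"plan": [[[0, -0.0013, 0, 0, 0, 0, 1], [0, -0.0027, 0, 0, 0, 0, 1], [0, -0.004, 0, 0, 0, 0, 1], [0, -0.0053, 0, 0, 0, 0, 1], [0, -0.0067, 0, 0, 0, 0, 1]]]}}

```text
time_s: 10.7
ee_pos: [0.5599, -0.0034, 0.0319]
eef_rot: [3.142, 0.0, 0.199]
force: [0.7, -1.9, 0.7]
grip_width: 0.0143
grip_force: 12.0
```

```bash
cat >> meas.py <<'E'
def st():
    o=ctrl.get_obs(); p=o["ee_pos"][:2]*1000; a=np.radians(101.4);ex=np.array([np.cos(a),np.sin(a)]);ey=np.array([-ex[1],ex[0]]);c=(526.8,160.8)
    print("t",round(o["time_s"],2),"tray x,y by grip",((p-c)@ex+73).round(1),((p-c)@ey).round(1),"F along/lat",(o["force"][:2]@ex).round(2),(o["force"][:2]@ey).round(2),"Mz",o["moment"].round(2),"yaw",np.degrees(o["eef_rot"][2]).round(2))
E
python3 - <<'E'
from meas import *
st(); look("l4"); st()
E
```

```text
t 10.7 tray x,y by grip -94.5 -0.0 F along/lat -2.0 -0.28 Mz [-0.49  0.06  0.01] yaw 11.39
t 10.8 tray x,y by grip -94.3 0.0 F along/lat -0.96 0.03 Mz [-0.19  0.08  0.01] yaw 11.39
```

View pics/l4.png

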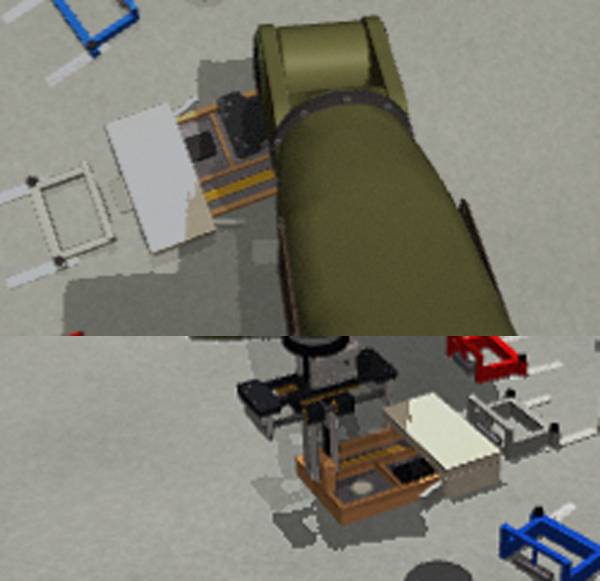

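The tray is running freely in the tunnel. Its nose has just come out behind the riser at crop (118,195), and the roller's bar is about 18 mm further on.

In the tool's units: -10 mm / 750 = -0.0133, -9 mm / 750 = -0.012.

{"name": "arm_command", "arguments": {"plan": [[[0, -0.0027, 0, 0, 0, 0, 1], [0, -0.0053, 0, 0, 0, 0, 1], [0, -0.008, 0, 0, 0, 0, 1], [0, -0.0107, 0, 0, 0, 0, 1], [0, -0.012, 0, 0, 0, 0, 1], [0, -0.0133, 0, 0, 0, 0, 1]]]}}

```text
time_s: 11.4
ee_pos: [0.5579, 0.0065, 0.0319]
eef_rot: [3.142, 0.0, 0.199]
force: [-0.3, -3.2, 1.6]
grip_width: 0.0139
grip_force: 12.0
```

In the tool's units: -5 mm / 750 = -0.0067, -4 mm / 750 = -0.0053.

{"name": "arm_command", "arguments": {"plan": [[[0, -0.0013, 0, 0, 0, 0, 1], [0, -0.0027, 0, 0, 0, 0, 1], [0, -0.004, 0, 0, 0, 0, 1], [0, -0.0053, 0, 0, 0, 0, 1], [0, -0.0067, 0, 0, 0, 0, 1]]]}}

```text
time_s: 11.9
ee_pos: [0.5569, 0.0113, 0.0319]
eef_rot: [3.142, -0.0, 0.199]
force: [-0.1, -2.2, 0.7]
grip_width: 0.014
grip_force: 12.0
```

In the tool's units: -5 mm / 750 = -0.0067, -4 mm / 750 = -0.0053.

{"name": "arm_command", "arguments": {"plan": [[[0, -0.0013, 0, 0, 0, 0, 1], [0, -0.0027, 0, 0, 0, 0, 1], [0, -0.004, 0, 0, 0, 0, 1], [0, -0.0053, 0, 0, 0, 0, 1], [0, -0.0067, 0, 0, 0, 0, 1]]]}}

```text
time_s: 12.4
ee_pos: [0.556, 0.0163, 0.0319]
eef_rot: [3.142, -0.0, 0.199]
force: [-0.1, -3.4, 1.1]
grip_width: 0.0141
grip_force: 12.0
```

In the tool's units: -5 mm / 750 = -0.0067, -4 mm / 750 = -0.0053.

{"name": "arm_command", "arguments": {"plan": [[[0, -0.0013, 0, 0, 0, 0, 1], [0, -0.0027, 0, 0, 0, 0, 1], [0, -0.004, 0, 0, 0, 0, 1], [0, -0.0053, 0, 0, 0, 0, 1], [0, -0.0067, 0, 0, 0, 0, 1]]]}}

```text
time_s: 12.9
ee_pos: [0.555, 0.0211, 0.0319]
eef_rot: [3.141, 0.0, 0.199]
force: [1.6, -4.3, 1.1]
grip_width: 0.0143
grip_force: 12.0
```

```bash
python3 - <<'E'
from meas import *
st()
E
```

```text
t 12.9 tray x,y by grip -69.5 0.0 F along/lat -4.55 -0.72 Mz [-0.86 -0.02  0.05] yaw 11.39
```

In the tool's units: -5 mm / 750 = -0.0067, -4 mm / 750 = -0.0053.

{"name": "arm_command", "arguments": {"plan": [[[0, -0.0013, 0, 0, 0, 0, 1], [0, -0.0027, 0, 0, 0, 0, 1], [0, -0.004, 0, 0, 0, 0, 1], [0, -0.0053, 0, 0, 0, 0, 1], [0, -0.0067, 0, 0, 0, 0, 1]]]}}

```text
time_s: 13.4
ee_pos: [0.554, 0.026, 0.0319]
eef_rot: [3.141, -0.0, 0.199]
force: [1.6, -6.2, 0.4]
grip_width: 0.0141
grip_force: 12.0
```

In the tool's units: -5 mm / 750 = -0.0067, -4 mm / 750 = -0.0053.

{"name": "arm_command", "arguments": {"plan": [[[0, -0.0013, 0, 0, 0, 0, 1], [0, -0.0027, 0, 0, 0, 0, 1], [0, -0.004, 0, 0, 0, 0, 1], [0, -0.0053, 0, 0, 0, 0, 1], [0, -0.0067, 0, 0, 0, 0, 1]]]}}

```text
time_s: 13.9
ee_pos: [0.553, 0.031, 0.0319]
eef_rot: [-3.142, 0.0, 0.199]
force: [1.8, -3.9, 0.5]
grip_width: 0.0141
grip_force: 12.0
```

In the tool's units: -5 mm / 750 = -0.0067, -4 mm / 750 = -0.0053.

{"name": "arm_command", "arguments": {"plan": [[[0, -0.0013, 0, 0, 0, 0, 1], [0, -0.0027, 0, 0, 0, 0, 1], [0, -0.004, 0, 0, 0, 0, 1], [0, -0.0053, 0, 0, 0, 0, 1], [0, -0.0067, 0, 0, 0, 0, 1]]]}}

```text
time_s: 14.4
ee_pos: [0.552, 0.0359, 0.032]
eef_rot: [-3.142, -0.0, 0.199]
force: [0.8, -4.7, 0.5]
grip_width: 0.0142
grip_force: 12.0
```

```bash
python3 - <<'E'
from meas import *
st()
E
```

```text
t 14.4 tray x,y by grip -54.4 -0.0 F along/lat -4.72 0.12 Mz [-0.85 -0.01 -0.05] yaw 11.39
```

In the tool's units: -10 mm / 750 = -0.0133, -9 mm / 750 = -0.012.

{"name": "arm_command", "arguments": {"plan": [[[0, -0.0013, 0, 0, 0, 0, 1], [0, -0.0027, 0, 0, 0, 0, 1], [0, -0.004, 0, 0, 0, 0, 1], [0, -0.0053, 0, 0, 0, 0, 1], [0, -0.0067, 0, 0, 0, 0, 1], [0, -0.008, 0, 0, 0, 0, 1], [0, -0.0093, 0, 0, 0, 0, 1], [0, -0.0107, 0, 0, 0, 0, 1], [0, -0.012, 0, 0, 0, 0, 1], [0, -0.0133, 0, 0, 0, 0, 1]]]}}

```text
time_s: 15.4
ee_pos: [0.55, 0.0457, 0.0319]
eef_rot: [3.142, 0.0, 0.199]
force: [1.0, -4.9, 1.1]
grip_width: 0.0138
grip_force: 12.0
```

In the tool's units: -8 mm / 750 = -0.0107, -7 mm / 750 = -0.0093.

{"name": "arm_command", "arguments": {"plan": [[[0, -0.0013, 0, 0, 0, 0, 1], [0, -0.0027, 0, 0, 0, 0, 1], [0, -0.004, 0, 0, 0, 0, 1], [0, -0.0053, 0, 0, 0, 0, 1], [0, -0.0067, 0, 0, 0, 0, 1], [0, -0.008, 0, 0, 0, 0, 1], [0, -0.0093, 0, 0, 0, 0, 1], [0, -0.0107, 0, 0, 0, 0, 1]]]}}

```text
time_s: 16.2
ee_pos: [0.5484, 0.0535, 0.0319]
eef_rot: [3.142, 0.0, 0.199]
force: [1.1, -3.1, 1.3]
grip_width: 0.0138
grip_force: 12.0
```

```bash
python3 - <<'E'
from meas import *
st()
E
```

```text
t 16.2 tray x,y by grip -36.4 0.0 F along/lat -3.3 -0.47 Mz [-0.86 -0.07 -0.01] yaw 11.39
```

In the tool's units: -3 mm / 750 = -0.004, -2.5 mm / 750 = -0.0033.

{"name": "arm_command", "arguments": {"plan": [[[0, -0.0007, 0, 0, 0, 0, 1], [0, -0.0013, 0, 0, 0, 0, 1], [0, -0.002, 0, 0, 0, 0, 1], [0, -0.0027, 0, 0, 0, 0, 1], [0, -0.0033, 0, 0, 0, 0, 1], [0, -0.004, 0, 0, 0, 0, 1], [0, -0.004, 0, 0, 0, 0, 1]]]}}

```text
time_s: 16.9
ee_pos: [0.5478, 0.0565, 0.0319]
eef_rot: [-3.142, 0.0, 0.199]
force: [1.2, -3.1, 0.4]
grip_width: 0.0139
grip_force: 12.0
```

In the tool's units: -2 mm / 750 = -0.0027, -1.5 mm / 750 = -0.002.

{"name": "arm_command", "arguments": {"plan": [[[0, -0.0007, 0, 0, 0, 0, 1], [0, -0.0013, 0, 0, 0, 0, 1], [0, -0.002, 0, 0, 0, 0, 1], [0, -0.0027, 0, 0, 0, 0, 1], [0, -0.0027, 0, 0, 0, 0, 1]]]}}

```text
time_s: 17.4
ee_pos: [0.5474, 0.0584, 0.0319]
eef_rot: [-3.142, 0.0, 0.199]
force: [0.1, -3.5, 1.2]
grip_width: 0.0135
grip_force: 12.0
```

In the tool's units: -2 mm / 750 = -0.0027, -1.5 mm / 750 = -0.002.

{"name": "arm_command", "arguments": {"plan": [[[0, -0.0007, 0, 0, 0, 0, 1], [0, -0.0013, 0, 0, 0, 0, 1], [0, -0.002, 0, 0, 0, 0, 1], [0, -0.0027, 0, 0, 0, 0, 1], [0, -0.0027, 0, 0, 0, 0, 1]]]}}

```text
time_s: 17.9
ee_pos: [0.5471, 0.0604, 0.0319]
eef_rot: [-3.142, 0.0, 0.199]
force: [0.8, -4.1, 0.7]
grip_width: 0.0142
grip_force: 12.0
```

In the tool's units: -1.5 mm / 750 = -0.002, -1 mm / 750 = -0.0013.

{"name": "arm_command", "arguments": {"plan": [[[0, -0.0007, 0, 0, 0, 0, 1], [0, -0.0013, 0, 0, 0, 0, 1], [0, -0.002, 0, 0, 0, 0, 1], [0, -0.002, 0, 0, 0, 0, 1]]]}}

```text
time_s: 18.3
ee_pos: [0.5468, 0.0619, 0.0319]
eef_rot: [-3.142, 0.0, 0.199]
force: [0.9, -2.7, 0.4]
grip_width: 0.0139
grip_force: 12.0
```

In the tool's units: -1.5 mm / 750 = -0.002, -1 mm / 750 = -0.0013.

{"name": "arm_command", "arguments": {"plan": [[[0, -0.0007, 0, 0, 0, 0, 1], [0, -0.0013, 0, 0, 0, 0, 1], [0, -0.002, 0, 0, 0, 0, 1], [0, -0.002, 0, 0, 0, 0, 1]]]}}

```text
time_s: 18.7
ee_pos: [0.5465, 0.0633, 0.0319]
eef_rot: [-3.142, 0.0, 0.199]
force: [1.0, -4.6, -0.0]
grip_width: 0.014
grip_force: 12.0
```

```bash
python3 - <<'E'
from meas import *
st()
im,d,i=grab("top"); im2,_,_=grab("scene"); np.savez("l5.npz",im=im,im2=im2)
z0=np.load("top0.npz")["im"]
f=lambda a:cv2.resize(a[195:245,165:245],(480,300),interpolation=2)
z1=np.load("scene0.npz")["im"]; g=lambda a:cv2.resize(a[165:205,270:320],(375,300),interpolation=2)
cv2.imwrite("pics/l5.png",np.vstack([np.hstack([f(im),g(im2)])[:, :800]]))
E
```

```text
t 18.7 tray x,y by grip -26.4 -0.0 F along/lat -4.72 -0.09 Mz [-0.67 -0.01  0.04] yaw 11.39
```

View pics/l5.png

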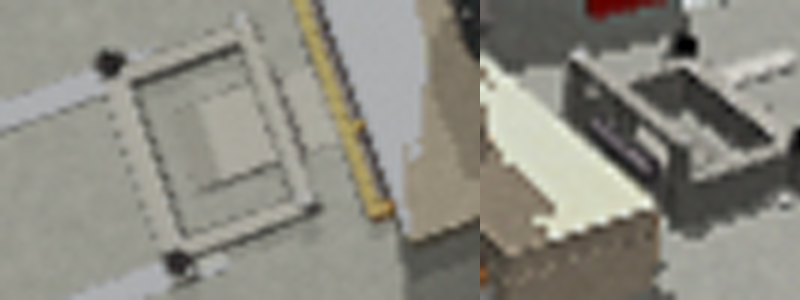

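The crop shows the ridge under the near bar and the nose edge at about (178,150), roughly 6–9 mm short of the stop's face at about (155,155). I'll carry on in small steps.

In the tool's units: -1.5 mm / 750 = -0.002, -1 mm / 750 = -0.0013.

{"name": "arm_command", "arguments": {"plan": [[[0, -0.0007, 0, 0, 0, 0, 1], [0, -0.0013, 0, 0, 0, 0, 1], [0, -0.002, 0, 0, 0, 0, 1], [0, -0.002, 0, 0, 0, 0, 1]]]}}

```text
time_s: 19.2
ee_pos: [0.5462, 0.0648, 0.0319]
eef_rot: [-3.142, 0.0, 0.199]
force: [0.3, -3.8, 0.9]
grip_width: 0.0142
grip_force: 12.0
```

In the tool's units: -1 mm / 750 = -0.0013, -0.5 mm / 750 = -0.0007.

{"name": "arm_command", "arguments": {"plan": [[[0, -0.0007, 0, 0, 0, 0, 1], [0, -0.0013, 0, 0, 0, 0, 1], [0, -0.0013, 0, 0, 0, 0, 1]]]}}

```text
time_s: 19.5
ee_pos: [0.546, 0.0658, 0.0319]
eef_rot: [-3.142, -0.0, 0.199]
force: [0.7, -4.9, 0.5]
grip_width: 0.014
grip_force: 12.0
```

In the tool's units: -1 mm / 750 = -0.0013, -0.5 mm / 750 = -0.0007.

{"name": "arm_command", "arguments": {"plan": [[[0, -0.0007, 0, 0, 0, 0, 1], [0, -0.0013, 0, 0, 0, 0, 1], [0, -0.0013, 0, 0, 0, 0, 1]]]}}

```text
time_s: 19.8
ee_pos: [0.5458, 0.0668, 0.0319]
eef_rot: [-3.142, 0.0, 0.199]
force: [1.7, -4.0, 0.7]
grip_width: 0.0141
grip_force: 12.0
```

In the tool's units: -0.5 mm / 750 = -0.0007.

{"name": "arm_command", "arguments": {"plan": [[[0, -0.0007, 0, 0, 0, 0, 1], [0, -0.0007, 0, 0, 0, 0, 1]]]}}

```text
time_s: 20.0
ee_pos: [0.5457, 0.0672, 0.0319]
eef_rot: [-3.141, 0.0, 0.199]
force: [0.3, -3.3, 1.0]
grip_width: 0.0138
grip_force: 12.0
```

In the tool's units: -1 mm / 750 = -0.0013, -0.5 mm / 750 = -0.0007.

{"name": "arm_command", "arguments": {"plan": [[[0, -0.0007, 0, 0, 0, 0, 1], [0, -0.0013, 0, 0, 0, 0, 1], [0, -0.0013, 0, 0, 0, 0, 1]]]}}

```text
time_s: 20.3
ee_pos: [0.5455, 0.0683, 0.032]
eef_rot: [-3.141, -0.0, 0.199]
force: [0.3, -2.4, 0.3]
grip_width: 0.0138
grip_force: 12.0
```

```bash
python3 - <<'E'
from meas import *
st()
for k in range(3): grab("top"); st()
E
```

```text
t 20.3 tray x,y by grip -21.4 -0.0 F along/lat -2.41 0.18 Mz [-0.63 -0.   -0.04] yaw 11.39
t 20.35 tray x,y by grip -21.4 -0.0 F along/lat -3.05 -0.61 Mz [-0.56  0.01 -0.  ] yaw 11.39
t 20.4 tray x,y by grip -21.4 -0.0 F along/lat -2.62 -0.03 Mz [-0.49  0.02  0.02] yaw 11.39
t 20.45 tray x,y by grip -21.4 -0.0 F along/lat -3.01 -0.54 Mz [-0.51  0.07 -0.03] yaw 11.39
```

{"name": "arm_command", "arguments": {"plan": [[[0, -0.0007, 0, 0, 0, 0, 1], [0, -0.0013, 0, 0, 0, 0, 1], [0, -0.0013, 0, 0, 0, 0, 1]]]}}

```text
time_s: 20.75
ee_pos: [0.5453, 0.0692, 0.0319]
eef_rot: [-3.142, -0.0, 0.199]
force: [0.5, -3.7, 0.9]
grip_width: 0.014
grip_force: 12.0
```

```bash
python3 - <<'E'
from meas import *
for k in range(3): grab("top"); st()
E
```

```text
t 20.8 tray x,y by grip -20.5 -0.0 F along/lat -2.38 -0.05 Mz [-0.49  0.02 -0.02] yaw 11.39
t 20.85 tray x,y by grip -20.5 -0.0 F along/lat -3.27 0.01 Mz [-0.51  0.06 -0.01] yaw 11.39
t 20.9 tray x,y by grip -20.5 -0.0 F along/lat -2.09 -0.31 Mz [-0.44  0.05  0.  ] yaw 11.39
```

In the tool's units: -1 mm / 750 = -0.0013, -0.5 mm / 750 = -0.0007.

{"name": "arm_command", "arguments": {"plan": [[[0, -0.0007, 0, 0, 0, 0, 1], [0, -0.0013, 0, 0, 0, 0, 1], [0, -0.0013, 0, 0, 0, 0, 1]]]}}

```text
time_s: 21.2
ee_pos: [0.5451, 0.0702, 0.032]
eef_rot: [-3.142, -0.0, 0.199]
force: [0.7, -3.1, 1.2]
grip_width: 0.014
grip_force: 12.0
```

```bash
python3 - <<'E'
from meas import *
for k in range(3): grab("top"); st()
E
```

```text
t 21.25 tray x,y by grip -19.5 -0.0 F along/lat -2.13 0.19 Mz [-0.51  0.1   0.02] yaw 11.39
t 21.3 tray x,y by grip -19.4 -0.0 F along/lat -2.78 0.1 Mz [-0.46  0.06  0.03] yaw 11.39
t 21.35 tray x,y by grip -19.5 -0.0 F along/lat -3.56 -0.72 Mz [-0.38  0.02  0.01] yaw 11.39
```

In the tool's units: -1 mm / 750 = -0.0013, -0.5 mm / 750 = -0.0007.

{"name": "arm_command", "arguments": {"plan": [[[0, -0.0007, 0, 0, 0, 0, 1], [0, -0.0013, 0, 0, 0, 0, 1], [0, -0.0013, 0, 0, 0, 0, 1]]]}}

```text
time_s: 21.65
ee_pos: [0.5449, 0.0712, 0.032]
eef_rot: [-3.142, -0.0, 0.199]
force: [0.6, -2.3, 1.2]
grip_width: 0.0141
grip_force: 12.0
```

```bash
python3 - <<'E'
from meas import *
for k in range(3): im,_,_=grab("top"); st()
im2,_,_=grab("scene"); np.savez("l6.npz",im=im,im2=im2); a=np.load("l5.npz")
f=lambda a:cv2.resize(a[195:245,165:245],(400,250),interpolation=2)
g=lambda a:cv2.resize(a[165:205,270:320],(375,300),interpolation=2)
cv2.imwrite("pics/l6.png",np.hstack([cv2.resize(im[195:245,165:245],(440,300),interpolation=2),g(im2)[:,:350]]))
E
```

```text
t 21.7 tray x,y by grip -18.4 -0.0 F along/lat -2.99 -0.67 Mz [-0.36  0.04 -0.03] yaw 11.39
t 21.75 tray x,y by grip -18.4 -0.0 F along/lat -1.45 -0.05 Mz [-0.33  0.11  0.01] yaw 11.39
t 21.8 tray x,y by grip -18.4 0.0 F along/lat -1.49 0.17 Mz [-0.33  0.12 -0.08] yaw 11.39
```

View pics/l6.png

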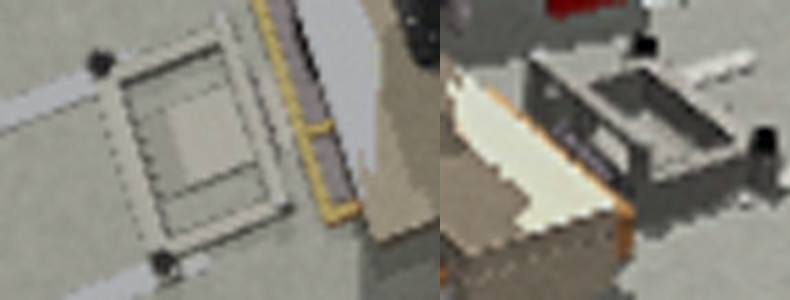

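The nose edge is at about (145,140), close to the stop's inner edge at about (135,140). The push force is easing, so I'll creep on.

In the tool's units: -0.5 mm / 750 = -0.0007.

{"name": "arm_command", "arguments": {"plan": [[[0, -0.0007, 0, 0, 0, 0, 1], [0, -0.0007, 0, 0, 0, 0, 1]]]}}

```text
time_s: 22.05
ee_pos: [0.5448, 0.0716, 0.0319]
eef_rot: [-3.142, -0.0, 0.199]
force: [0.1, -2.2, 0.1]
grip_width: 0.0139
grip_force: 12.0
```

```bash
python3 - <<'E'
from meas import *
for k in range(3): grab("top"); st()
E
```

```text
t 22.1 tray x,y by grip -18.0 -0.0 F along/lat -0.68 1.3 Mz [-0.27  0.05  0.04] yaw 11.39
t 22.15 tray x,y by grip -17.9 0.0 F along/lat -1.61 -0.52 Mz [-0.3   0.07  0.06] yaw 11.39
t 22.2 tray x,y by grip -18.0 -0.0 F along/lat -1.67 0.23 Mz [-0.28  0.1  -0.05] yaw 11.39
```

{"name": "arm_command", "arguments": {"plan": [[[0, -0.0007, 0, 0, 0, 0, 1], [0, -0.0007, 0, 0, 0, 0, 1]]]}}

```text
time_s: 22.4
ee_pos: [0.5447, 0.0721, 0.0319]
eef_rot: [3.142, 0.0, 0.199]
force: [-0.0, -2.5, 1.0]
grip_width: 0.0141
grip_force: 12.0
```

```bash
python3 - <<'E'
from meas import *
for k in range(3): grab("top"); st()
E
```

```text
t 22.45 tray x,y by grip -17.5 -0.0 F along/lat -2.22 0.66 Mz [-0.38  0.05 -0.01] yaw 11.39
t 22.5 tray x,y by grip -17.5 -0.0 F along/lat -2.82 -0.19 Mz [-0.37  0.12 -0.01] yaw 11.39
t 22.55 tray x,y by grip -17.5 -0.0 F along/lat -1.21 -0.09 Mz [-0.32  0.06  0.02] yaw 11.39
```

In the tool's units: -0.5 mm / 750 = -0.0007.

{"name": "arm_command", "arguments": {"plan": [[[0, -0.0007, 0, 0, 0, 0, 1], [0, -0.0007, 0, 0, 0, 0, 1], [0, -0.0007, 0, 0, 0, 0, 1]]]}}

```text
time_s: 22.85
ee_pos: [0.5446, 0.0726, 0.0319]
eef_rot: [-3.142, 0.0, 0.199]
force: [0.7, -1.5, 0.6]
grip_width: 0.014
grip_force: 12.0
```

```bash
python3 - <<'E'
from meas import *
for k in range(3): grab("top"); st()
E
```

```text
t 22.9 tray x,y by grip -17.0 -0.0 F along/lat -1.71 0.42 Mz [-0.34  0.12 -0.03] yaw 11.39
t 22.95 tray x,y by grip -17.0 0.0 F along/lat -1.91 -1.18 Mz [-0.39  0.08 -0.03] yaw 11.39
t 23.0 tray x,y by grip -17.0 -0.0 F along/lat -1.53 -0.5 Mz [-0.32  0.08 -0.01] yaw 11.39
```

In the tool's units: -0.5 mm / 750 = -0.0007.

{"name": "arm_command", "arguments": {"plan": [[[0, -0.0007, 0, 0, 0, 0, 1], [0, -0.0007, 0, 0, 0, 0, 1], [0, -0.0007, 0, 0, 0, 0, 1]]]}}

```text
time_s: 23.3
ee_pos: [0.5445, 0.0731, 0.032]
eef_rot: [-3.142, -0.0, 0.199]
force: [0.9, -3.0, 1.0]
grip_width: 0.0139
grip_force: 12.0
```

```bash
python3 - <<'E'
from meas import *
for k in range(3): grab("top"); st()
E
```

```text
t 23.35 tray x,y by grip -16.5 -0.0 F along/lat -2.3 -0.85 Mz [-0.42  0.06  0.01] yaw 11.39
t 23.4 tray x,y by grip -16.5 -0.0 F along/lat -1.94 -0.61 Mz [-0.42  0.05 -0.03] yaw 11.39
t 23.45 tray x,y by grip -16.5 -0.0 F along/lat -2.36 -0.12 Mz [-0.35  0.09  0.03] yaw 11.39
```

In the tool's units: -0.5 mm / 750 = -0.0007.

{"name": "arm_command", "arguments": {"plan": [[[0, -0.0007, 0, 0, 0, 0, 1], [0, -0.0007, 0, 0, 0, 0, 1], [0, -0.0007, 0, 0, 0, 0, 1]]]}}

```text
time_s: 23.75
ee_pos: [0.5444, 0.0736, 0.0319]
eef_rot: [-3.142, -0.0, 0.199]
force: [0.3, -0.8, 0.4]
grip_width: 0.0136
grip_force: 12.0
```

```bash
python3 - <<'E'
from meas import *
for k in range(4): grab("top"); st()
E
```

```text
t 23.8 tray x,y by grip -16.0 -0.0 F along/lat -1.91 0.35 Mz [-0.34  0.02  0.04] yaw 11.39
t 23.85 tray x,y by grip -16.0 -0.0 F along/lat -2.09 0.06 Mz [-0.32  0.04  0.03] yaw 11.39
t 23.9 tray x,y by grip -16.0 0.0 F along/lat -2.96 -0.34 Mz [-0.34  0.1   0.  ] yaw 11.39
t 23.95 tray x,y by grip -16.0 -0.0 F along/lat -1.56 -0.17 Mz [-0.33  0.11  0.01] yaw 11.39
```

In the tool's units: -0.5 mm / 750 = -0.0007.

{"name": "arm_command", "arguments": {"plan": [[[0, -0.0007, 0, 0, 0, 0, 1], [0, -0.0007, 0, 0, 0, 0, 1], [0, -0.0007, 0, 0, 0, 0, 1]]]}}

```text
time_s: 24.25
ee_pos: [0.5444, 0.0739, 0.032]
eef_rot: [3.141, -0.0, 0.199]
force: [0.7, -3.6, 0.9]
grip_width: 0.0142
grip_force: 12.0
```

```bash
python3 - <<'E'
from meas import *
for k in range(4): im,_,_=grab("top"); st()
im2,_,_=grab("scene"); np.savez("l7.npz",im=im,im2=im2)
E
```

```text
t 24.3 tray x,y by grip -15.7 -0.0 F along/lat -4.93 0.44 Mz [-0.78 -0.03  0.04] yaw 11.39
t 24.35 tray x,y by grip -15.7 -0.0 F along/lat -5.1 -0.71 Mz [-0.85 -0.06  0.03] yaw 11.39
t 24.4 tray x,y by grip -15.7 -0.0 F along/lat -5.0 -0.12 Mz [-0.92 -0.06 -0.05] yaw 11.39
t 24.45 tray x,y by grip -15.7 -0.0 F along/lat -3.96 0.85 Mz [-0.92 -0.01  0.03] yaw 11.38
```

The nose met the stop gently (about 5 N, with only 0.3 of 0.5 mm gained), so the roller should be in the notch. I'll relieve the push, open only part way because the riser is close, and rise.

In the tool's units: 0.3 mm / 750 = 0.0004.

{"name": "arm_command", "arguments": {"plan": [[[0, 0.0004, 0, 0, 0, 0, 1], [0, 0.0004, 0, 0, 0, 0, 1], [0, 0.0004, 0, 0, 0, 0, 0.4], [0, 0.0004, 0, 0, 0, 0, 0.4], [0, 0.0004, 0, 0, 0, 0, 0.4], [0, 0.0004, 0, 0, 0, 0, 0.4], [0, 0.0004, 0, 0, 0, 0, 0.4]]]}}

```text
time_s: 25.2
ee_pos: [0.5443, 0.0738, 0.0319]
eef_rot: [-3.142, 0.0, 0.199]
force: [0.6, -0.0, -0.6]
grip_width: 0.0285
grip_force: 0.0
```

In the tool's units: 200 mm / 750 = 0.2667, 160 mm / 750 = 0.2133.

{"name": "arm_command", "arguments": {"plan": [[[0, 0, -0.0133, 0, 0, 0, 0.4], [0, 0, -0.04, 0, 0, 0, 0.4], [0, 0, -0.08, 0, 0, 0, 0.4], [0, 0, -0.1333, 0, 0, 0, 0.4], [0, 0, -0.1867, 0, 0, 0, 0.4], [0, 0, -0.2, 0, 0, 0, 0.4], [0, 0, -0.2, 0, 0, 0, 0.4], [0, 0.08, -0.2, 0, 0, 0, 0.4], [0, 0.1467, -0.2, 0, 0, 0, 0.4], [0, 0.2133, -0.2, 0, 0, 0, 0.4], [0, 0.2667, -0.2, 0, 0, 0, 0.4], [0, 0.2667, -0.2, 0, 0, 0, 0.4]]]}}

```text
time_s: 26.4
ee_pos: [0.5834, -0.1272, 0.1796]
eef_rot: [-3.141, 0.003, 0.194]
force: [-0.1, 0.3, -0.8]
grip_width: 0.0283
grip_force: 0.0
```

```bash
python3 - <<'E'
from meas import *
im,_,i=grab("top"); im2,_,j=grab("scene"); np.savez("l8.npz",im=im,im2=im2); st()
# stop/frame moved? compare patches far from tongue: rails & knobs
for a,b,(v0,v1,u0,u1) in((np.load("top0.npz")["im"],im,(190,250,160,215)),(np.load("scene0.npz")["im"],im2,(165,205,285,335))):
    A,B=[cv2.cvtColor(q,cv2.COLOR_BGR2GRAY)[v0:v1,u0:u1].astype(np.float32) for q in(a,b)]
    print("shift",cv2.phaseCorrelate(A,B,cv2.createHanningWindow(A.shape[::-1],cv2.CV_32F)))
cv2.imwrite("pics/l8.png",np.vstack([np.hstack([cv2.resize(im[195:245,165:245],(400,250),interpolation=2),cv2.resize(im[180:250,165:277],(400,250),interpolation=2)]),np.hstack([cv2.resize(q[160:210,240:320],(400,250),interpolation=2) for q in(im2,np.load("l5.npz")["im2"])])]))
E
```

```text
t 26.5 tray x,y by grip -216.2 0.8 F along/lat 0.64 0.91 Mz [-0.01  0.15  0.  ] yaw 11.28
shift ((-0.003024972326443276, 0.017163413751159595), 0.9484329676628113)
shift ((-0.022035084794470805, -0.11155894144055267), 0.9999450531005859)
```

View pics/l8.png

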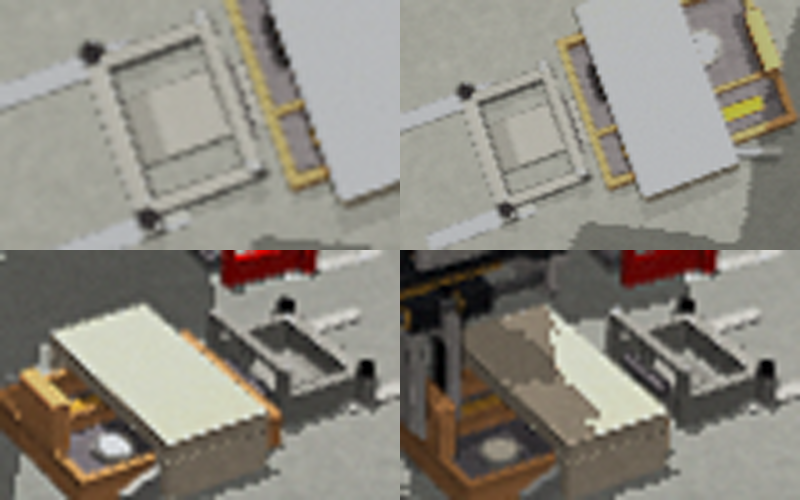

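The stop hasn't moved (image shift under 0.12 px). The whole sequence fits a seat at x ≈ -15.7 mm: roller contact about 57 mm before it, easing from about 8 to 2 mm before it, then the stop. The tray is straight and released, so I'm handing in.

```bash
python3 -c "
from station import ctrl
print(ctrl.hand_in())"
```

```text
the job is handed in; nothing more can be done
None
```

The tray is seated against the stop with the roller in the notch, judging by the push forces, since the cameras can't show the roller directly. The stop shows no movement in the images, the tray is released and the job is handed in; no verdict came back.

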